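# Find the full tin of fittings for the insulator order

## Robot

A 7-joint arm with a two-finger parallel gripper is mounted at the origin on the work surface. World frame = base frame: x ahead of the robot, y to its left, z up, the work surface at z = 0. Lengths are in m, angles in rad, forces in N, time in s.
With the tool pointing down it reaches from about 0.425 to 1.025 m from the base axis. Payload 9.4 kg.
Tool frame: the origin (TCP) lies at the very end of the fingers, on their centre line; the grasp point (between the pads) lies 19 mm behind it; z points along the fingers, y is the direction in which the jaws open and shut (so a half turn about z gives the same grasp; the last joint's range is limited). The gripper opens to 93 mm and grips with 3 to 60 N. Pads are 15 mm wide; open, the fingers measure 128 mm over their backs; the gripper's body (75 mm by 188 mm) begins 65 mm behind the grasp point.
Start: joints at [1.184, 0.599, -0.003, 1.599, 0.002, 0.943, -0.08], TCP at [0.221, -0.69, 0.219] pointing down, gripper open.
Joint ranges: [-2.57, 2.57], [-0.35, 1.97], [-1.29, 1.29], [0.11, 2.56], [-1.05, 4.19], [0.11, 1.86], [-2.63, 2.63]. Speed limits (rad/s): [2.22, 2.22, 3.01, 3.01, 3.14, 3.14, 3.14].

## Interface

Orientations are given as a unit quaternion [w, x, y, z].
In Python, from plant import ctrl gives the robot as it stands. The module is installed in compiled form; this text tells all that it offers.
- The arm moves only by the tool move_arm, never from a script. Its argument "series" is a list of rows, each an object of numbers: "x", "y", "z": the shift along the world's x, y, z in mm; "spin": the turn about the world's z in rad. A call has 1 to 20 rows; each row is the pose to reach, as a shift and turn from the pose measured when the call began; what a row does not reach only later rows make up. A row lasts 1/10 s, in which the tool goes at most 50 mm and 8.59 degrees, less where a joint would pass 70% of its speed; a pose out of reach is approached as far as the arm can. A call with a gripper value outside its range is refused whole. "claw" is the closure, from 0 (fully open) to 1 (shut), set as the call begins (left out, the last holds). The fingers move at their own pace and stop on an object; "squeeze" is the grip in N (left out, the last holds). Time passes only in rows, so rows that repeat a pose let the fingers close. It gives the time, the measured TCP pose, the force and the opening at its end, in the units of the state.
- ctrl.observe(): the state, without advancing time (a new reading comes with each control period).
- ctrl.capture(name): name is "scene" or "top" or "wrist"; returns a dict with "frame" (480x640x3 uint8, blue, green, red), "K" (3x3 intrinsics, pixels), "R" (3x3) and "t" (3): a world point X has camera coordinates R X + t. Camera axes: x right, y down, z forward; pixel columns grow to the right and rows downward; lengths in m; the calibration is good to about 2 mm. The wrist camera is an equidistant fisheye: a pixel r from the principal point sees the ray r / f radians off the axis. A picture is of the moment at which its call begins. There is no depth.
- ctrl.sign_off(): hands the job in, once; it reports no verdict.
Trained networks look in a picture, given as the dict that the camera call returned (one of the last four; its "shot" number tells which), for a name from the list of things; names that differ only in an ending like _2 or _b are one class to them, and where a whole thing is asked for, a point or a joint stands for the part that bears it (a point fixed in the world has none). Each returns a list of dicts, best first, with "conf" (0 to 1); they miss things now and then, are a little off and sometimes report something else, mostly with a low value. They report only what shows in the picture. A call takes as long as a camera call.
- ctrl.outline_of(query, picture): "region" (480x640 bool, what is visible of it) and "box" ([left, top, right, bottom] in pixels, round what is visible of it).
The state is a dict: "time_s": time; "qpos": joint angles; "qd": joint speeds; "joint_torque": joint torques, N m; "eef_pos": TCP position; "ee_rot": TCP orientation; "force": force on the tool from outside, world axes, zero at the start; "moment": the same for the moment, N m; "gripper_width": opening from 0.0 (shut) to 1.0 (fully open).
Only numpy, scipy, OpenCV 4.12 (cv2) and the standard library are available. Lean on these libraries where they do the work, as an engineer would, in place of code of your own. Each camera call takes 0.05 s, during which the arm holds its last target. There are 200 camera calls.

## Task

An order of insulators is being packed and needs the full one of the three identical closed tins of fittings. Heft the tins one by one to feel which is the heaviest, setting the lighter two back upright where they stood. Finish while holding the heaviest in the gripper: keep it upright and still over the middle of the open carton, about a hand's width above the rim, and leave the loose insulators alone.

Things in the scene. Friction and masses are not known exactly. Their poses are not given: they have to be found in the camera images.
- tin_a: one of three identical closed round steel tins, 58 mm across (lid band 60 mm, from 59 mm up to the top) and 78 mm high, standing upright on the bench; origin at the centre of its underside, z axis up. The lid does not come off. Outside they are alike; one (any of the three, drawn anew each time) is packed full and weighs about 0.5 to 0.7 kg, the others hold less and weigh 0.15 to 0.36 kg. What is inside can shift by a few mm
- tin_b: one of three identical closed round steel tins, 58 mm across (lid band 60 mm, from 59 mm up to the top) and 78 mm high, standing upright on the bench; origin at the centre of its underside, z axis up. The lid does not come off. Outside they are alike; one (any of the three, drawn anew each time) is packed full and weighs about 0.5 to 0.7 kg, the others hold less and weigh 0.15 to 0.36 kg. What is inside can shift by a few mm
- tin_c: one of three identical closed round steel tins, 58 mm across (lid band 60 mm, from 59 mm up to the top) and 78 mm high, standing upright on the bench; origin at the centre of its underside, z axis up. The lid does not come off. Outside they are alike; one (any of the three, drawn anew each time) is packed full and weighs about 0.5 to 0.7 kg, the others hold less and weigh 0.15 to 0.36 kg. What is inside can shift by a few mm
- carton: open cardboard carton fixed to the bench, 180 mm (its x) by 150 mm (its y), 100 mm high, walls 5 mm, a few insulators inside, none above the rim; origin at the centre of its underside. It and the tins stand in a loose row across the bench, at least 150 mm between centres; any of them may be at either end
- glass_tall: loose green glass insulator, 68 mm across, 92 mm high, standing farther from the robot than the tins; origin at the centre of its underside; not to be disturbed
- glass_wide: loose amber glass insulator, 84 mm across, 70 mm high, standing farther from the robot than the tins; origin at the centre of its underside; not to be disturbed
- spool: loose white porcelain spool insulator, 60 mm across, 60 mm high, standing farther from the robot than the tins; origin at the centre of its underside; not to be disturbed

How it is judged:
On the way:
1. a lighter tin has been lifted off the bench, upright, to feel its weight (((height (world z) of tin_a above 0.02 m and angle between tin_a's own z axis and vertical below 0.5 rad and contact force between the fingers and tin_a above 1 N and contact force between tin_a_floor and anything else below 3.3 N) or (height (world z) of tin_b above 0.02 m and angle between tin_b's own z axis and vertical below 0.5 rad and contact force between the fingers and tin_b above 1 N and contact force between tin_b_floor and anything else below 3.3 N) or (height (world z) of tin_c above 0.02 m and angle between tin_c's own z axis and vertical below 0.5 rad and contact force between the fingers and tin_c above 1 N and contact force between tin_c_floor and anything else below 3.3 N))), for 0.2 s.
At the end, for the whole second after the job is handed in: The heaviest tin (contents press over 3.3 N) is held by the fingers, still, within 0.35 rad of upright, underside over 140 mm above the bench, within 50 mm of the carton's centre, not touching it; the others stand on the bench, at rest, released, within 60 mm of their starts (((height (world z) of tin_a above 0.14 m and horizontal distance between tin_a and carton below 0.05 m and angle between tin_a's own z axis and vertical below 0.35 rad and contact force between tin_a_floor and anything else above 3.3 N and contact force between the fingers and tin_a above 1 N and linear speed of tin_a below 0.1 m/s and contact force between tin_a and carton below 0.05 N and height (world z) of each of tin_b, tin_c below 0.008 m and angle between each of tin_b, tin_c's own z axis and vertical below 0.1 rad and distance of each of tin_b, tin_c from where it was at the start of the episode below 0.06 m and linear speed of each of tin_b, tin_c below 0.03 m/s and contact force between the fingers and tin_b below 0.05 N and contact force between the fingers and tin_c below 0.05 N) or (height (world z) of tin_b above 0.14 m and horizontal distance between tin_b and carton below 0.05 m and angle between tin_b's own z axis and vertical below 0.35 rad and contact force between tin_b_floor and anything else above 3.3 N and contact force between the fingers and tin_b above 1 N and linear speed of tin_b below 0.1 m/s and contact force between tin_b and carton below 0.05 N and height (world z) of each of tin_a, tin_c below 0.008 m and angle between each of tin_a, tin_c's own z axis and vertical below 0.1 rad and distance of each of tin_a, tin_c from where it was at the start of the episode below 0.06 m and linear speed of each of tin_a, tin_c below 0.03 m/s and contact force between the fingers and tin_a below 0.05 N and contact force between the fingers and tin_c below 0.05 N) or (height (world z) of tin_c above 0.14 m and horizontal distance between tin_c and carton below 0.05 m and angle between tin_c's own z axis and vertical below 0.35 rad and contact force between tin_c_floor and anything else above 3.3 N and contact force between the fingers and tin_c above 1 N and linear speed of tin_c below 0.1 m/s and contact force between tin_c and carton below 0.05 N and height (world z) of each of tin_a, tin_b below 0.008 m and angle between each of tin_a, tin_b's own z axis and vertical below 0.1 rad and distance of each of tin_a, tin_b from where it was at the start of the episode below 0.06 m and linear speed of each of tin_a, tin_b below 0.03 m/s and contact force between the fingers and tin_a below 0.05 N and contact force between the fingers and tin_b below 0.05 N))); the arm keeps its last pose, push and grip.
It fails at once if a tin is tipped over (angle between any of tin_a, tin_b, tin_c's own z axis and vertical above 0.9 rad).
It fails at once if a loose insulator is moved by more than 25 mm or knocked over (distance of any of glass_tall, glass_wide, spool from where it was at the start of the episode above 0.025 m or angle between any of glass_tall, glass_wide, spool's own z axis and vertical above 0.5 rad).
It also fails if it takes over 72 s, if anything falls off the work surface, if the arm or the gripper's body presses on something with over 40 N, if the wrist force passes 120 N, or if a joint passes its speed limit or range.

## Working session

There is one attempt and no reset: what is moved stays moved. The work goes in short steps, Python scripts to look and compute and a tool call to move; the robot and the scene stay as the last step left them, time stands still between calls to the robot, and variables do not carry over. Pictures are saved under pics/ and viewed, about 8 in all and at most 12, crops included, and the job is handed in when it is done.

Besides the shell and the picture viewer there is one more tool, called in YAML: its name, and indented under it one key for each argument. move_arm: Moves the arm, as the interface text tells. Its arguments: {"type":"object","properties":{"series":{"type":"array"},"claw":{"type":"number"},"squeeze":{"type":"number"}},"required":["series"]}

```bash
mkdir -p pics; cat > h.py <<'E'
import numpy as np, cv2
from plant import ctrl
def ray(c,u,v):
    K=np.array(c["K"]);R=np.array(c["R"]);t=np.array(c["t"])
    d=np.linalg.inv(K)@[u,v,1]; return -R.T@t, R.T@d
def at(c,u,v,z):
    o,d=ray(c,u,v); return o+d*(z-o[2])/d[2]
E
python3 - <<'E'
from h import *
s=ctrl.observe();print({k:np.round(v,3) for k,v in s.items()})
for n in("top","scene"):
    c=ctrl.capture(n);f=c["frame"].copy()
    print(n,"cam",-np.array(c["R"]).T@c["t"],"axis",np.array(c["R"])[2])
    for q,z in(("tin_a",.078),("carton",.1),("glass_tall",.09),("glass_wide",.07),("spool",.06)):
        for r in ctrl.outline_of(q,c)[:4]:
            b=r["box"];ys,xs=np.nonzero(r["region"])
            print(n,q,round(r["conf"],2),np.round(b),"ctr@top",np.round(at(c,(b[0]+b[2])/2,(b[1]+b[3])/2,z),3),"cent@mid",np.round(at(c,xs.mean(),ys.mean(),z/2),3))
            cv2.rectangle(f,(int(b[0]),int(b[1])),(int(b[2]),int(b[3])),(0,0,255),1)
            cv2.putText(f,q,(int(b[0]),int(b[1])),0,.4,(0,0,255),1)
    cv2.imwrite(f"pics/{n}.png",f)
E
```

```text
{'time_s': np.float64(0.0), 'qpos': array([ 1.184,  0.6  , -0.003,  1.6  ,  0.002,  0.943, -0.08 ]), 'qd': array([-0.002,  0.002,  0.001, -0.001, -0.001,  0.001,  0.001]), 'joint_torque': array([-1.0000e-03, -7.6507e+01,  1.4960e+00, -2.5235e+01, -5.3000e-02,
        1.7000e-02,  0.0000e+00]), 'eef_pos': array([ 0.221, -0.69 ,  0.218]), 'ee_rot': array([-0.001,  0.988,  0.154, -0.   ]), 'force': array([0.347, 0.226, 0.14 ]), 'moment': array([-0.036,  0.009,  0.02 ]), 'gripper_width': np.float64(0.999)}
top cam [4.09065735e-01 8.98348413e-04 1.12968887e+00] axis [ 0.16079166  0.00609733 -0.98696954]
top tin_a 0.72 [231. 272. 265. 302.] ctr@top [0.51  0.119 0.078] cent@mid [0.513 0.123 0.039]
top tin_a 0.72 [347. 246. 380. 279.] ctr@top [ 0.55  -0.1    0.078] cent@mid [ 0.556 -0.107  0.039]
top tin_a 0.68 [126. 321. 171. 354.] ctr@top [0.421 0.306 0.078] cent@mid [0.417 0.322 0.039]
top carton 0.69 [428. 266. 551. 388.] ctr@top [ 0.423 -0.322  0.1  ] cent@mid [ 0.428 -0.335  0.05 ]
top glass_tall 0.73 [164. 186. 203. 225.] ctr@top [0.668 0.24  0.09 ] cent@mid [0.68  0.25  0.045]
top gl
[... 381 characters left out ...]
cene tin_a 0.92 [368. 211. 404. 262.] ctr@top [0.576 0.135 0.078] cent@mid [0.514 0.119 0.039]
scene tin_a 0.9 [246. 201. 280. 251.] ctr@top [ 0.62  -0.08   0.078] cent@mid [ 0.559 -0.107  0.039]
scene tin_a 0.64 [479. 211. 522. 260.] ctr@top [0.499 0.323 0.078] cent@mid [0.421 0.318 0.039]
scene carton 0.73 [145. 142. 237. 217.] ctr@top [ 0.537 -0.274  0.1  ] cent@mid [ 0.446 -0.33   0.05 ]
scene carton 0.47 [250. 201. 281. 250.] ctr@top [ 0.651 -0.061  0.1  ] cent@mid [ 0.576 -0.098  0.05 ]
scene glass_wide 0.56 [255. 275. 306. 331.] ctr@top [0.81  0.035 0.07 ] cent@mid [0.77  0.017 0.035]
scene spool 0.83 [124. 234. 163. 280.] ctr@top [ 0.763 -0.239  0.06 ] cent@mid [ 0.722 -0.27   0.03 ]
```

View pics/top.png

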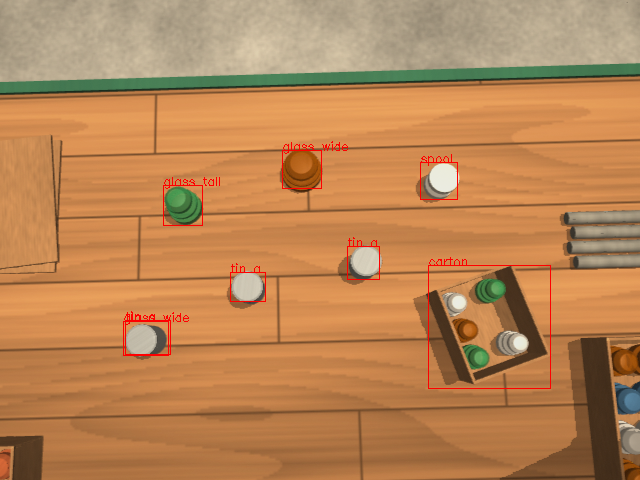

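View pics/scene.png

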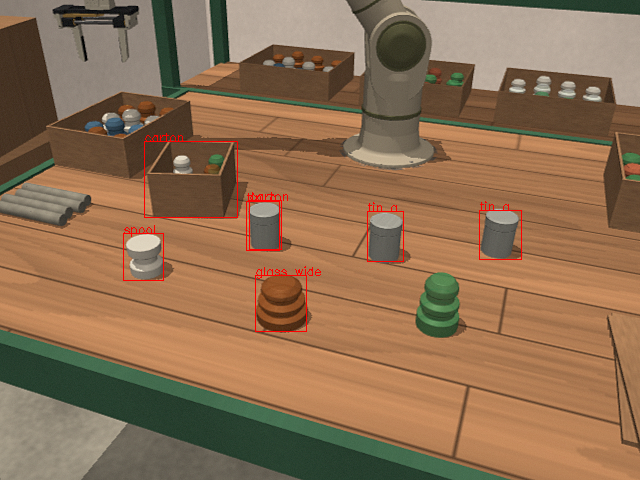

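Both pictures show three grey tins: right (365,262), middle (247,287) and left (143,340) in the top view. The carton is around (488,324), and the insulators stand farther out. I'll refine the tins by fitting a cylinder to the boxes in both views.

```bash
python3 - <<'E'
from h import *
from scipy.optimize import least_squares
C=[ctrl.capture(n) for n in("top","scene")]
D=[[r["box"] for r in ctrl.outline_of("tin_a",c) if r["conf"]>.5] for c in C]
a=np.linspace(0,2*np.pi,60)
def pr(c,X):
    p=np.array(c["K"])@(np.array(c["R"])@X.T+np.array(c["t"])[:,None]); return (p[:2]/p[2]).T
def box(c,xy):
    X=np.concatenate([np.c_[xy[0]+r*np.cos(a),xy[1]+r*np.sin(a),0*a+z] for r,z in((.029,0),(.03,.059),(.03,.078))])
    p=pr(c,X); return np.r_[p.min(0),p.max(0)]
for g in([.553,-.103],[.511,.119],[.419,.315]):
    B=[min(d,key=lambda b:np.abs(b-box(c,g)).sum()) for c,d in zip(C,D)]
    for idx in([0],[1],[0,1]):
        s=least_squares(lambda p:np.concatenate([box(C[i],p)-B[i] for i in idx]),g,loss="soft_l1")
        print(idx,np.round(s.x,4),np.round(s.fun,1))
q=[at(C[0],u,v,.1) for u,v in((430,293),(512,267),(547,353),(473,382))]
print(np.round(q,3),np.mean(q,0),[np.linalg.norm(q[i]-q[i-1]).round(3) for i in range(4)])
E
```

```text
[0] [ 0.5547 -0.1042] [-0.5  0.9  0.5 -1. ]
[1] [0.5199 0.1233] [ 0.   1.6 -0.  -1. ]
[0, 1] [0.5568 0.0203] [-64.2   1.6 -65.3  -0.3 -57.8   0.8 -59.8  -1.9]
[0] [0.516  0.1204] [ 0.3 -0.5 -0.4  0.5]
[1] [0.5199 0.1233] [ 0.   1.6 -0.  -1. ]
[0, 1] [0.5161 0.1215] [-0.2 -0.6 -0.9  0.5 -0.3  0.5 -0.5 -2.3]
[0] [0.4182 0.321 ] [ 0.7  0.1 -0.8 -0.1]
[1] [0.4203 0.3203] [ 0.9 -1.7 -0.8  1.4]
[0, 1] [0.4183 0.3206] [ 0.9  0.  -0.6 -0.1  1.1 -2.1 -0.6  0.9]
[[ 0.488 -0.218  0.1  ]
 [ 0.531 -0.372  0.1  ]
 [ 0.374 -0.421  0.1  ]
 [ 0.326 -0.284  0.1  ]] [ 0.42978183 -0.32366761  0.1       ] [np.float64(0.174), np.float64(0.16), np.float64(0.165), np.float64(0.145)]
```

move_arm:
  series:
    - {"x": 40,"y": 30,"z": 0}
    - {"x": 80,"y": 60,"z": 0}
    - {"x": 110,"y": 95,"z": 0}
    - {"x": 140,"y": 130,"z": 0}
    - {"x": 165,"y": 170,"z": 0}
    - {"x": 190,"y": 210,"z": 0}
    - {"x": 210,"y": 255,"z": 0}
    - {"x": 230,"y": 300,"z": 0}
    - {"x": 250,"y": 345,"z": 0}
    - {"x": 270,"y": 390,"z": 0}
    - {"x": 290,"y": 435,"z": 0}
    - {"x": 310,"y": 480,"z": 0}
    - {"x": 320,"y": 525,"z": 0}
    - {"x": 325,"y": 560,"z": 0}
    - {"x": 332,"y": 587,"z": 0}
    - {"x": 332,"y": 587,"z": 0}

```text
invalid input
```

move_arm:
  series:
    - {"x": 35,"y": 30,"z": 0,"spin": 0}
    - {"x": 70,"y": 65,"z": 0,"spin": 0}
    - {"x": 105,"y": 100,"z": 0,"spin": 0}
    - {"x": 135,"y": 135,"z": 0,"spin": 0}
    - {"x": 160,"y": 175,"z": 0,"spin": 0}
    - {"x": 185,"y": 215,"z": 0,"spin": 0}
    - {"x": 205,"y": 260,"z": 0,"spin": 0}
    - {"x": 225,"y": 305,"z": 0,"spin": 0}
    - {"x": 245,"y": 350,"z": 0,"spin": 0}
    - {"x": 265,"y": 395,"z": 0,"spin": 0}
    - {"x": 285,"y": 440,"z": 0,"spin": 0}
    - {"x": 305,"y": 485,"z": 0,"spin": 0}
    - {"x": 320,"y": 530,"z": 0,"spin": 0}
    - {"x": 330,"y": 570,"z": 0,"spin": 0}
    - {"x": 334,"y": 586,"z": 0,"spin": 0}
    - {"x": 334,"y": 586,"z": 0,"spin": 0}
  claw: 0
  squeeze: 30

```text
time_s: 2.4
eef_pos: [0.5559, -0.1012, 0.2188]
ee_rot: [-0.0, 0.988, 0.157, 0.0]
force: [0.4, -0.6, -0.7]
gripper_width: 0.998
```

```bash
python3 - <<'E'
from h import *
s=ctrl.observe();print(s["eef_pos"],s["qpos"],s["force"])
c=ctrl.capture("wrist");K=np.array(c["K"]);R=np.array(c["R"]);t=np.array(c["t"])
f=c["frame"].copy()
def pj(X):
    x=R@X+t;th=np.arctan2(np.hypot(x[0],x[1]),x[2]);ph=np.arctan2(x[1],x[0]);return K[0,2]+K[0,0]*th*np.cos(ph),K[1,2]+K[1,1]*th*np.sin(ph)
for z in(0,.078):
  for a in np.linspace(0,6.28,60):
    u,v=pj(np.array([.555+.03*np.cos(a),-.104+.03*np.sin(a),z]))
    cv2.circle(f,(int(u),int(v)),1,(0,0,255),-1)
cv2.imwrite("pics/w1.png",f)
E
```

```text
[ 0.55587449 -0.10115226  0.21876867] [ 0.11734573  0.40795577 -0.05122391  1.96857036  0.02782294  0.76521634
 -1.20561369] [ 0.37824924 -0.60791646 -0.69396019]
```

View pics/w1.png

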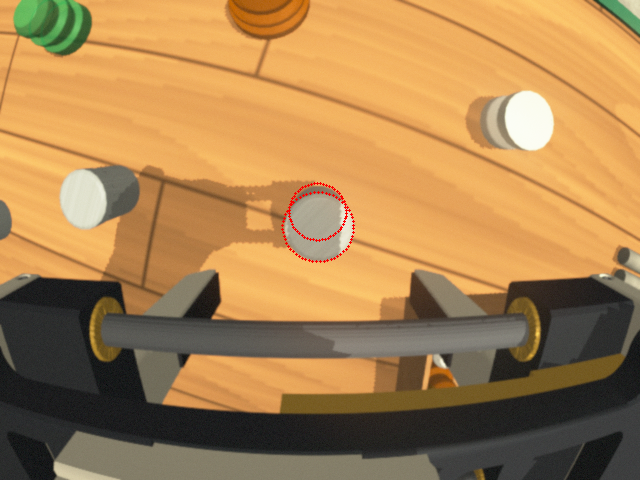

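The projected outline of the right tin lies on the real one at (318,225), so the estimate is good. Descending.

move_arm:
  series:
    - {"x": -1,"y": -3,"z": -40,"spin": 0}
    - {"x": -1,"y": -3,"z": -80,"spin": 0}
    - {"x": -1,"y": -3,"z": -120,"spin": 0}
    - {"x": -1,"y": -3,"z": -155,"spin": 0}
    - {"x": -1,"y": -3,"z": -180,"spin": 0}
    - {"x": -1,"y": -3,"z": -195,"spin": 0}
    - {"x": -1,"y": -3,"z": -197,"spin": 0}
    - {"x": -1,"y": -3,"z": -197,"spin": 0}

```text
time_s: 3.25
eef_pos: [0.5539, -0.1081, 0.0217]
ee_rot: [0.0, 0.988, 0.155, -0.0]
force: [0.0, 0.3, -0.3]
gripper_width: 0.995
```

move_arm:
  series:
    - {"x": 0,"y": 0,"z": 0,"spin": 0}
    - {"x": 0,"y": 0,"z": 0,"spin": 0}
    - {"x": 0,"y": 0,"z": 0,"spin": 0}
    - {"x": 0,"y": 0,"z": 0,"spin": 0}
    - {"x": 0,"y": 0,"z": 0,"spin": 0}
    - {"x": 0,"y": 0,"z": 0,"spin": 0}
    - {"x": 0,"y": 0,"z": 0,"spin": 0}
    - {"x": 0,"y": 0,"z": 0,"spin": 0}
  claw: 1
  squeeze: 35

```text
time_s: 4.05
eef_pos: [0.554, -0.1078, 0.0221]
ee_rot: [0.0, 0.988, 0.155, -0.0]
force: [-1.1, 1.9, 6.6]
gripper_width: 0.631
```

move_arm:
  series:
    - {"x": 0,"y": 0,"z": 8,"spin": 0}
    - {"x": 0,"y": 0,"z": 20,"spin": 0}
    - {"x": 0,"y": 0,"z": 35,"spin": 0}
    - {"x": 0,"y": 0,"z": 45,"spin": 0}
    - {"x": 0,"y": 0,"z": 50,"spin": 0}
    - {"x": 0,"y": 0,"z": 50,"spin": 0}
    - {"x": 0,"y": 0,"z": 50,"spin": 0}
    - {"x": 0,"y": 0,"z": 50,"spin": 0}
    - {"x": 0,"y": 0,"z": 50,"spin": 0}
    - {"x": 0,"y": 0,"z": 50,"spin": 0}
    - {"x": 0,"y": 0,"z": 50,"spin": 0}

```text
time_s: 5.15
eef_pos: [0.5538, -0.1078, 0.0718]
ee_rot: [0.0, 0.988, 0.155, -0.0]
force: [0.0, -0.4, -3.1]
gripper_width: 0.627
```

```bash
cat > w.py <<'E'
from h import *
F=[]
for i in range(4):
    ctrl.capture("top");s=ctrl.observe();F.append(s["force"][2])
print(np.round(F,2),s["moment"],s["joint_torque"][[1,3]],s["eef_pos"])
E
python3 w.py
```

```text
[-3.06 -2.38 -3.18 -2.62] [-0.05828507  0.02174138  0.04422666] [-67.38422155 -13.91785562] [ 0.55398232 -0.10773442  0.07202878]
```

About 2.8 N, so this is a light tin. Setting it back.

move_arm:
  series:
    - {"x": 0,"y": 0,"z": -15,"spin": 0}
    - {"x": 0,"y": 0,"z": -30,"spin": 0}
    - {"x": 0,"y": 0,"z": -42,"spin": 0}
    - {"x": 0,"y": 0,"z": -47,"spin": 0}
    - {"x": 0,"y": 0,"z": -50,"spin": 0}
    - {"x": 0,"y": 0,"z": -50,"spin": 0}
    - {"x": 0,"y": 0,"z": -50,"spin": 0}

```text
time_s: 6.05
eef_pos: [0.5543, -0.1078, 0.0224]
ee_rot: [0.0, 0.988, 0.155, 0.0]
force: [-0.2, -0.4, -2.8]
gripper_width: 0.629
```

move_arm:
  series:
    - {"x": 0,"y": 0,"z": 0,"spin": 0}
    - {"x": 0,"y": 0,"z": 0,"spin": 0}
    - {"x": 0,"y": 0,"z": 0,"spin": 0}
    - {"x": 0,"y": 0,"z": 0,"spin": 0}
    - {"x": 0,"y": 0,"z": 0,"spin": 0}
    - {"x": 0,"y": 0,"z": 0,"spin": 0}
    - {"x": 0,"y": 0,"z": 0,"spin": 0}
    - {"x": 0,"y": 0,"z": 25,"spin": 0}
    - {"x": 0,"y": 0,"z": 60,"spin": 0}
    - {"x": 0,"y": 0,"z": 105,"spin": 0}
    - {"x": 0,"y": 0,"z": 130,"spin": 0}
    - {"x": 0,"y": 0,"z": 130,"spin": 0}
  claw: 0

```text
time_s: 7.25
eef_pos: [0.5561, -0.1082, 0.156]
ee_rot: [0.001, 0.988, 0.155, 0.003]
force: [-0.5, 0.2, 0.1]
gripper_width: 1.001
```

move_arm:
  series:
    - {"x": -5,"y": 30,"z": 0,"spin": 0}
    - {"x": -12,"y": 70,"z": 0,"spin": 0}
    - {"x": -20,"y": 112,"z": 0,"spin": 0}
    - {"x": -28,"y": 155,"z": 0,"spin": 0}
    - {"x": -35,"y": 195,"z": 0,"spin": 0}
    - {"x": -40,"y": 225,"z": 0,"spin": 0}
    - {"x": -40,"y": 229,"z": 0,"spin": 0}
    - {"x": -40,"y": 229,"z": 0,"spin": 0}
    - {"x": -40,"y": 229,"z": 0,"spin": 0}

```text
time_s: 8.15
eef_pos: [0.516, 0.1196, 0.1555]
ee_rot: [0.001, 0.988, 0.154, 0.003]
force: [-0.2, -0.6, 0.7]
gripper_width: 1.001
```

```bash
python3 -c "
from plant import ctrl
s=ctrl.observe();print(s['eef_pos'],s['qpos'],s['force'],s['time_s'])"
```

```text
[0.51603706 0.11957363 0.15549611] [-0.31658686  0.45334945 -0.02872595  2.1089349   0.03035637  0.57505592
 -1.62943475] [-0.24257951 -0.58832922  0.71206543] 8.15
```

move_arm:
  series:
    - {"x": 0,"y": 1,"z": -35,"spin": 0}
    - {"x": 0,"y": 1,"z": -70,"spin": 0}
    - {"x": 0,"y": 1,"z": -100,"spin": 0}
    - {"x": 0,"y": 1,"z": -122,"spin": 0}
    - {"x": 0,"y": 1,"z": -132,"spin": 0}
    - {"x": 0,"y": 1,"z": -133,"spin": 0}
    - {"x": 0,"y": 1,"z": -133,"spin": 0}

```text
time_s: 8.85
eef_pos: [0.5164, 0.1199, 0.0229]
ee_rot: [0.002, 0.988, 0.153, 0.003]
force: [0.3, -0.4, 0.7]
gripper_width: 1.0
```

move_arm:
  series:
    - {"x": 0,"y": 0,"z": 0,"spin": 0}
    - {"x": 0,"y": 0,"z": 0,"spin": 0}
    - {"x": 0,"y": 0,"z": 0,"spin": 0}
    - {"x": 0,"y": 0,"z": 0,"spin": 0}
    - {"x": 0,"y": 0,"z": 0,"spin": 0}
    - {"x": 0,"y": 0,"z": 0,"spin": 0}
    - {"x": 0,"y": 0,"z": 0,"spin": 0}
    - {"x": 0,"y": 0,"z": 0,"spin": 0}
  claw: 1
  squeeze: 35

```text
time_s: 9.65
eef_pos: [0.5165, 0.1203, 0.0232]
ee_rot: [0.001, 0.988, 0.154, 0.003]
force: [-1.2, 1.3, 6.7]
gripper_width: 0.632
```

move_arm:
  series:
    - {"x": 0,"y": 0,"z": 8,"spin": 0}
    - {"x": 0,"y": 0,"z": 20,"spin": 0}
    - {"x": 0,"y": 0,"z": 35,"spin": 0}
    - {"x": 0,"y": 0,"z": 45,"spin": 0}
    - {"x": 0,"y": 0,"z": 50,"spin": 0}
    - {"x": 0,"y": 0,"z": 50,"spin": 0}
    - {"x": 0,"y": 0,"z": 50,"spin": 0}
    - {"x": 0,"y": 0,"z": 50,"spin": 0}
    - {"x": 0,"y": 0,"z": 50,"spin": 0}
    - {"x": 0,"y": 0,"z": 50,"spin": 0}
    - {"x": 0,"y": 0,"z": 50,"spin": 0}

```text
time_s: 10.75
eef_pos: [0.5164, 0.1203, 0.073]
ee_rot: [0.001, 0.988, 0.154, 0.003]
force: [0.2, -0.3, -2.3]
gripper_width: 0.627
```

```bash
python3 w.py
```

```text
[-2.15 -3.17 -3.36 -2.53] [ 0.01442314  0.02623633 -0.01892061] [-63.59412432 -12.35495567] [0.51650933 0.12032592 0.07321183]
```

Also light at about 2.7 N, so the left tin should be the full one. Its weight still gets checked.

move_arm:
  series:
    - {"x": 0,"y": 0,"z": -15,"spin": 0}
    - {"x": 0,"y": 0,"z": -30,"spin": 0}
    - {"x": 0,"y": 0,"z": -42,"spin": 0}
    - {"x": 0,"y": 0,"z": -47,"spin": 0}
    - {"x": 0,"y": 0,"z": -50,"spin": 0}
    - {"x": 0,"y": 0,"z": -50,"spin": 0}
    - {"x": 0,"y": 0,"z": -50,"spin": 0}

```text
time_s: 11.65
eef_pos: [0.5168, 0.1204, 0.0235]
ee_rot: [0.001, 0.988, 0.154, 0.003]
force: [0.2, 0.0, -2.4]
gripper_width: 0.628
```

move_arm:
  series:
    - {"x": 0,"y": 0,"z": 0,"spin": 0}
    - {"x": 0,"y": 0,"z": 0,"spin": 0}
    - {"x": 0,"y": 0,"z": 0,"spin": 0}
    - {"x": 0,"y": 0,"z": 0,"spin": 0}
    - {"x": 0,"y": 0,"z": 0,"spin": 0}
    - {"x": 0,"y": 0,"z": 0,"spin": 0}
    - {"x": 0,"y": 0,"z": 0,"spin": 0}
    - {"x": 0,"y": 0,"z": 25,"spin": 0}
    - {"x": 0,"y": 0,"z": 60,"spin": 0}
    - {"x": 0,"y": 0,"z": 105,"spin": 0}
    - {"x": 0,"y": 0,"z": 130,"spin": 0}
    - {"x": 0,"y": 0,"z": 130,"spin": 0}
  claw: 0

```text
time_s: 12.85
eef_pos: [0.5185, 0.1208, 0.157]
ee_rot: [0.001, 0.988, 0.154, 0.006]
force: [0.2, -0.2, -1.2]
gripper_width: 1.0
```

move_arm:
  series:
    - {"x": -12,"y": 25,"z": 0,"spin": 0}
    - {"x": -30,"y": 60,"z": 0,"spin": 0}
    - {"x": -50,"y": 100,"z": 0,"spin": 0}
    - {"x": -70,"y": 140,"z": 0,"spin": 0}
    - {"x": -88,"y": 175,"z": 0,"spin": 0}
    - {"x": -97,"y": 195,"z": 0,"spin": 0}
    - {"x": -98,"y": 200,"z": 0,"spin": 0}
    - {"x": -98,"y": 200,"z": 0,"spin": 0}
    - {"x": -98,"y": 200,"z": 0,"spin": 0}

```text
time_s: 13.75
eef_pos: [0.421, 0.3192, 0.1565]
ee_rot: [0.002, 0.988, 0.153, 0.006]
force: [-0.8, -0.7, -0.4]
gripper_width: 1.0
```

```bash
python3 -c "
from plant import ctrl
s=ctrl.observe();print(s['eef_pos'],s['qpos'],s['force'],s['time_s'])"
```

```text
[0.42102831 0.31920483 0.15651538] [-0.75697239  0.44899657 -0.00720368  2.11500772  0.02322592  0.56952321
 -2.0471082 ] [-0.80309679 -0.69803909 -0.38755138] 13.75
```

move_arm:
  series:
    - {"x": -2,"y": 1,"z": -35,"spin": 0}
    - {"x": -2,"y": 1,"z": -70,"spin": 0}
    - {"x": -2,"y": 1,"z": -100,"spin": 0}
    - {"x": -2,"y": 1,"z": -122,"spin": 0}
    - {"x": -2,"y": 1,"z": -133,"spin": 0}
    - {"x": -2,"y": 1,"z": -134,"spin": 0}
    - {"x": -2,"y": 1,"z": -134,"spin": 0}

```text
time_s: 14.45
eef_pos: [0.4196, 0.3196, 0.0229]
ee_rot: [0.002, 0.988, 0.152, 0.006]
force: [0.9, -0.3, 0.4]
gripper_width: 1.002
```

move_arm:
  series:
    - {"x": 0,"y": 0,"z": 0,"spin": 0}
    - {"x": 0,"y": 0,"z": 0,"spin": 0}
    - {"x": 0,"y": 0,"z": 0,"spin": 0}
    - {"x": 0,"y": 0,"z": 0,"spin": 0}
    - {"x": 0,"y": 0,"z": 0,"spin": 0}
    - {"x": 0,"y": 0,"z": 0,"spin": 0}
    - {"x": 0,"y": 0,"z": 0,"spin": 0}
    - {"x": 0,"y": 0,"z": 0,"spin": 0}
  claw: 1
  squeeze: 45

```text
time_s: 15.25
eef_pos: [0.4197, 0.3202, 0.0233]
ee_rot: [0.001, 0.988, 0.152, 0.006]
force: [-1.1, 1.8, 5.3]
gripper_width: 0.629
```

move_arm:
  series:
    - {"x": 0,"y": 0,"z": 8,"spin": 0}
    - {"x": 0,"y": 0,"z": 20,"spin": 0}
    - {"x": 0,"y": 0,"z": 35,"spin": 0}
    - {"x": 0,"y": 0,"z": 45,"spin": 0}
    - {"x": 0,"y": 0,"z": 50,"spin": 0}
    - {"x": 0,"y": 0,"z": 50,"spin": 0}
    - {"x": 0,"y": 0,"z": 50,"spin": 0}
    - {"x": 0,"y": 0,"z": 50,"spin": 0}
    - {"x": 0,"y": 0,"z": 50,"spin": 0}
    - {"x": 0,"y": 0,"z": 50,"spin": 0}
    - {"x": 0,"y": 0,"z": 50,"spin": 0}

```text
time_s: 16.35
eef_pos: [0.4196, 0.3201, 0.073]
ee_rot: [0.001, 0.988, 0.152, 0.006]
force: [0.7, -0.2, -6.1]
gripper_width: 0.627
```

```bash
python3 w.py
```

```text
[-7.23 -6.2  -6.03 -5.74] [-0.00628029  0.05608646 -0.02943387] [-65.11734009 -12.78313726] [0.41967692 0.32023197 0.07325169]
```

About 6.3 N: this is the full tin. Lifting it and carrying it over the carton along an arc.

move_arm:
  series:
    - {"x": 0,"y": 0,"z": 15,"spin": 0}
    - {"x": 0,"y": 0,"z": 40,"spin": 0}
    - {"x": 2,"y": -5,"z": 75,"spin": 0}
    - {"x": 10,"y": -20,"z": 105,"spin": 0}
    - {"x": 22,"y": -45,"z": 130,"spin": 0}
    - {"x": 38,"y": -78,"z": 142,"spin": 0}
    - {"x": 55,"y": -113,"z": 142,"spin": 0}
    - {"x": 70,"y": -150,"z": 142,"spin": 0}
    - {"x": 84,"y": -187,"z": 142,"spin": 0}
    - {"x": 95,"y": -225,"z": 142,"spin": 0}
    - {"x": 103,"y": -264,"z": 142,"spin": 0}
    - {"x": 107,"y": -303,"z": 142,"spin": 0}
    - {"x": 107,"y": -343,"z": 142,"spin": 0}
    - {"x": 104,"y": -382,"z": 142,"spin": 0}
    - {"x": 98,"y": -421,"z": 142,"spin": 0}
    - {"x": 88,"y": -459,"z": 142,"spin": 0}
    - {"x": 76,"y": -495,"z": 142,"spin": 0}
    - {"x": 62,"y": -530,"z": 142,"spin": 0}
    - {"x": 48,"y": -562,"z": 142,"spin": 0}
    - {"x": 35,"y": -590,"z": 142,"spin": 0}

```text
time_s: 18.55
eef_pos: [0.4533, -0.2714, 0.2151]
ee_rot: [0.001, 0.988, 0.152, 0.006]
force: [0.3, 0.5, -5.9]
gripper_width: 0.628
```

move_arm:
  series:
    - {"x": -8,"y": -20,"z": 0,"spin": 0}
    - {"x": -16,"y": -38,"z": 0,"spin": 0}
    - {"x": -21,"y": -48,"z": 0,"spin": 0}
    - {"x": -23,"y": -52,"z": 0,"spin": 0}
    - {"x": -23,"y": -52,"z": 0,"spin": 0}
    - {"x": -23,"y": -52,"z": 0,"spin": 0}
    - {"x": -23,"y": -52,"z": 0,"spin": 0}
    - {"x": -23,"y": -52,"z": 0,"spin": 0}
    - {"x": -23,"y": -52,"z": 0,"spin": 0}
    - {"x": -23,"y": -52,"z": 0,"spin": 0}

```text
time_s: 19.55
eef_pos: [0.4305, -0.3232, 0.2152]
ee_rot: [0.001, 0.988, 0.152, 0.006]
force: [0.5, -0.9, -7.4]
gripper_width: 0.63
```

```bash
python3 - <<'E'
from h import *
s=ctrl.observe();print(s["time_s"],s["eef_pos"],s["force"],s["gripper_width"],np.abs(s["qd"]).max())
cv2.imwrite("pics/f.png",ctrl.capture("scene")["frame"])
c=ctrl.capture("top");cv2.imwrite("pics/t.png",c["frame"])
for q in("tin_a","glass_tall","glass_wide","spool"):
    for r in ctrl.outline_of(q,c): print(q,round(r["conf"],2),np.round(r["box"]))
E
```

```text
19.55 [ 0.43045816 -0.32323142  0.21515412] [ 0.53236112 -0.92199598 -7.40111824] 0.629511921097891 0.003230012724310201
tin_a 0.69 [348. 244. 382. 278.]
glass_tall 0.66 [164. 186. 203. 226.]
glass_wide 0.86 [284. 151. 323. 191.]
spool 0.88 [420. 159. 460. 198.]
```

View pics/f.png

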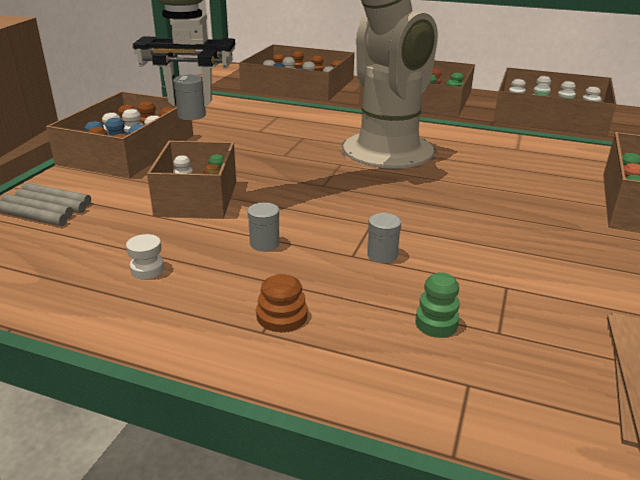

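View pics/t.png

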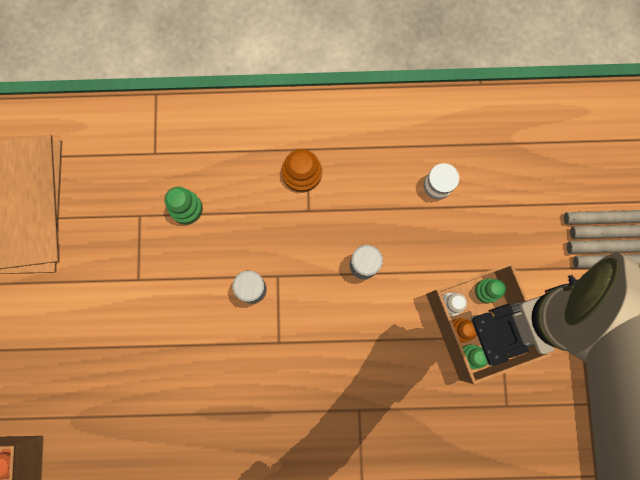

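The full tin hangs upright over the carton, at (190,97) in the scene view. The light tins stand at (367,261) and (249,287) in the top view, as at the start, and the insulators have not moved. Handing in.

```bash
python3 -c "
from plant import ctrl
print(ctrl.sign_off())"
```

```text
the job is handed in; nothing more can be done
None
```

I hefted all three tins. The left one is the full tin, and the gripper is now holding it upright and still over the middle of the carton. The job is handed in; no verdict was reported.

- **Weights:** the right tin read about 2.8 N, the middle about 2.7 N and the left about 6.3 N. Force readings scatter by roughly 0.6 N, much less than the gap between the full tin and the others.
- **Held tin:** the gripper holds within about 1 cm of my estimate of the carton's centre, (0.430, -0.324). By the arm's measured height, the tin's underside is about 0.19 m above the bench, or 90 mm above the rim. The opening still matches the tin's width (58 mm), and the joints were practically still at 0.003 rad/s.
- **Lighter tins:** the last pictures show both released, upright and within a few mm of where they stood.
- **Insulators:** the loose ones are where they were at the start, to within about 3 pixels in the top view.
- **What disagreed:**
  - The network missed the middle tin in the last top view, but it is plainly visible there.
  - My measured carton sides differ from the given sizes by up to 15 mm. That is why I put its centre at about 1 cm accuracy, against the 50 mm allowed.

It took about 20 s of the 72 s allowed.

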